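# Set and clamp the stop collar of a bench length gauge

## Robot

A 6-joint arm with a two-finger parallel gripper is mounted at the origin on a cart in front of the work surface, level with it; the furniture and walls round the work are solid. World frame = base frame: x ahead of the robot, y to its left, z up, the work surface at z = 0. Lengths are in m, angles in rad, forces in N, time in s.
With the tool pointing down it reaches from about 0.375 to 0.975 m from the base axis. Payload 3.8 kg.
Tool frame: the origin (TCP) lies at the very end of the fingers, on their centre line; the grasp point (between the pads) lies 19 mm behind it; z points along the fingers, y is the line along which they close (so a half turn about z gives the same grasp; the last joint's range is limited). The gripper opens to 85 mm and grips with 20 to 120 N. Pads are 22 mm wide; open, the fingers measure 114 mm over their backs; the gripper's body (76 mm by 85 mm) begins 54 mm behind the grasp point. The pads swing forward as they close: fully open they stand 13 mm farther back than shut.
Start: joints at [-1.29, 0.264, 1.604, -0, 1.274, -0.037], TCP at [0.211, -0.641, 0.231] pointing down, gripper open.
Joint ranges: [-2.63, 2.63], [-0.94, 2.18], [0.31, 2.57], [-1.31, 4.45], [0, 2.66], [-2.55, 2.55]. Speed limits (rad/s): [2.57, 2.57, 3.14, 3.14, 3.14, 3.14].

## Interface

Orientations are given as a rotation vector (axis times angle).
In Python, from workcell import monitor, viewer, job gives the robot as it stands. The module is installed in compiled form; this text tells all that it offers.
- The arm moves only by the tool step_arm, never from a script. Its argument "series" is one flat list of numbers, 4 for each row, row after row: the shift along the tool's x, y, z in m, then the turn about the tool's z in rad. A call has 1 to 8 rows; each row is the pose to reach, as a shift and turn from the pose commanded when the call began, along the tool's axes at that moment; what a row does not reach only later rows make up. A row lasts 1/8 s, in which the tool goes at most 62.5 mm and 10.7 degrees, less where a joint would pass 70% of its speed; a pose out of reach is approached as far as the arm can. A call with a gripper value outside its range is refused whole. "gripper" is the opening, from 0 (shut) to 1 (fully open), set as the call begins (left out, the last holds). The fingers move at their own pace and stop on an object; "newtons" is the grip in N (left out, the last holds). Time passes only in rows, so rows that repeat a pose let the fingers close. It gives the time, the measured TCP pose, the force, the opening and the grip force at its end, in the units of the state.
- monitor.read_state(): the state, without advancing time (a new reading comes with each control period).
- viewer.read_camera(name): name is "scene" or "top"; returns a dict with "image" (384x512x3 uint8, red, green, blue), "intrinsics" (3x3 intrinsics, pixels), "T" (4x4, takes a point from camera to world coordinates). Camera axes: x right, y up, looking along -z (the intrinsics and any distortion apply to the point x, -y, -z); pixel columns grow to the right and rows downward; lengths in m; the calibration is good to about 2 mm. A picture is of the moment at which its call begins. There is no depth.
- job.finish_job(): hands the job in; it is judged then, once.
Trained networks look in a picture, given as the dict that the camera call returned (one of the last four; its "shot" number tells which), for a name from the list of things; names that differ only in an ending like _2 or _b are one class to them, and where a whole thing is asked for, a point or a joint stands for the part that bears it (a point fixed in the world has none). Each returns a list of dicts, best first, with "score" (0 to 1); they miss things now and then, are a little off and sometimes report something else, mostly with a low value. They report only what shows in the picture. A call takes as long as a camera call.
- viewer.boxes_of(picture, label): "extent" ([centre column, centre row, width, height] in pixels, round what is visible of it).
- viewer.spot_point(picture, label): "point" ([column, row] in pixels: a listed point, or the origin of a listed thing).
The state is a dict: "time": time; "q": joint angles; "joint_vel": joint speeds; "joint_torque": joint torques, N m; "tool_pos": TCP position; "tcp_rot": TCP orientation; "wrist_force": force on the tool from outside, world axes, zero at the start; "torque": the same for the moment, N m; "width": opening from 0.0 (shut) to 1.0 (fully open); "grip_force": force on a finger pad.
Only numpy, scipy, OpenCV 4.12 (cv2) and the standard library are available. Lean on these libraries where they do the work, as an engineer would, in place of code of your own. Each camera call takes 0.05 s, during which the arm holds its last target. There are 200 camera calls.

## Task

Slide the stop collar along the bar of the length gauge until the pointer on its front stands right above the tip of the arrow-ended index (not the square-ended one). Then, without shifting the collar, tip its clamp lever right over from the far side to the near side (the side of the pointer) and let go. Leave the reel, tape and screwdriver around the gauge where they are.

Things in the scene. Friction and masses are not known exactly. Their poses are not given: they have to be found in the camera images.
- rail: length gauge fixed to the bench: dark base plate 125 (x) x 360 (y) x 12 mm; two grey end blocks, tops 80 mm above the bench, inner faces 156 mm from the middle, carry a 12 mm round steel bar along y, its axis 52 mm above the bench. Origin: on the bench below the bar's middle (plate from x -75 to +50 mm). Its -x side (front) faces the robot and carries two index riders; turned up to 0.3 rad.
- collar (a joint): stop collar's place (m) along the bar: 0 at the gauge's middle, growing along the rail's +y (robot's left), -0.13 to 0.13. A light metal ring, 60 mm diameter, 36 mm wide along the bar, 22 to 82 mm above the bench; 24 mm of it stand above the bar to push against. It cannot turn, slides with about 4 N of friction and stays where it is left.
- collar_pointer (a point): downward tip of the cone-shaped steel pointer on the collar's front, half-way along the collar's width; 38 mm in front (rail -x) of the bar axis and 39 mm above the bench
- collar_top (a point): middle of the collar's top, 82 mm above the bench, above the bar axis and half-way along the collar's width
- lever (a joint): clamp lever's angle (rad): 0 leaning to the far side (rail +x), 0.65 upright, 1.5 right over to the near side (rail -x), its end stop. Its axis is parallel to the bar, straight above it, 87 mm above the bench; hub and fork reach up to 94 mm. 60 mm long, 11 mm wide, black cross-grip at its end (16 mm thick, 24 mm along the bar). Needs about 0.1 N m, stays where it is left.
- lever_tip (a point): centre of the black cross-grip at the end of the clamp lever, 60 mm from the lever's axis; with the lever at 0 it lies 36 mm behind (rail +x) the bar axis and 135 mm above the bench
- index_pointed: arrow-ended index: flat metal rider on the front of the plate, 30 mm wide along the rail's y, 31 mm deep, 14 mm high, its end towards the bar cut to a right-angled arrow tip. Origin: under the tip, on the plate, 12 mm above the bench and 38 mm in front of the bar axis; its axes are those of the rail. The collar passes over it freely.
- index_pointed_end (a point): arrow tip of that index, on its upper face, 26 mm above the bench: the mark for the collar's pointer
- index_square_end (a point): middle of the bar-side edge of the other index, on its upper face: same size, but a plain rectangle with a square end; not the mark
- reel_solder: reel of solder behind the gauge, 48 mm diameter, 40 mm high; origin at the centre of its underside
- tape_black: roll of tape lying behind the gauge, 68 mm diameter, 19 mm high; origin at the centre of its underside
- driver_small: small screwdriver lying in front of the gauge, 131 mm long, 13 mm thick; origin at the centre of its underside

How it is judged:
By the outcome, as a careful person would: the job done as asked, in the order asked, and still so for the second after the job is handed in, with the robot touching nothing.
It also fails if it takes over 48 s, if anything falls off the work surface, if the arm or the gripper's body presses on something with over 40 N, if the wrist force passes 120 N, or if a joint passes its speed limit or range.

## Working session

There is one attempt and no reset: what is moved stays moved. The work goes in short steps, Python scripts to look and compute and a tool call to move; the robot and the scene stay as the last step left them, time stands still between calls to the robot, and variables do not carry over. Pictures are saved under pics/ and viewed, at most 10 in all, crops included, and the job is handed in when it is done.

Besides the shell and the picture viewer there is one more tool, called after "Emit:" as a command line: name --argument value ..., lists and objects as JSON in quotes. step_arm: Moves the arm, as the interface text tells. Its arguments: {"type":"object","properties":{"series":{"type":"array"},"gripper":{"type":"number"},"newtons":{"type":"number"}},"required":["series"]}

```bash
mkdir -p pics; cat > h.py <<'E'
import numpy as np, cv2
from workcell import monitor, viewer, job
def ray(p,uv):
    K=p["intrinsics"];T=np.array(p["T"])
    d=np.linalg.inv(K)@np.array([uv[0],uv[1],1.]);d=T[:3,:3]@(d*[1,-1,-1])
    return T[:3,3],d
def atz(p,uv,z):
    o,d=ray(p,uv);return o+d*(z-o[2])/d[2]
def proj(p,X):
    T=np.array(p["T"]);c=T[:3,:3].T@(np.array(X)-T[:3,3]);c=c*[1,-1,-1]
    u=np.array(p["intrinsics"])@c;return u[:2]/u[2]
Z=dict(collar_pointer=.039,collar_top=.082,index_pointed_end=.026,index_square_end=.026,rail=0,index_pointed=.012,reel_solder=0,tape_black=0,driver_small=0,lever_tip=.135)
def look(names,cams=("top","scene"),save=None):
    for c in cams:
        p=viewer.read_camera(c)
        if save: cv2.imwrite(f"pics/{save}_{c}.png",p["image"][:,:,::-1])
        print(c,np.round(np.array(p["T"])[:3,3],3))
        for n in names:
            for r in viewer.spot_point(p,n)[:2]:
                print(n,round(r["score"],2),np.round(r["point"],1),np.round(atz(p,r["point"],Z[n]),4))
E
python3 - <<'E'
from h import *
look(list(Z),save="a")
print(monitor.read_state())
E
```

```text
top [ 0.349 -0.217  0.923]
collar_pointer 0.7 [245.  211.7] [ 0.4657 -0.1759  0.039 ]
collar_pointer 0.46 [224.6 231.3] [ 0.4175 -0.14    0.039 ]
collar_top 0.95 [249.2 188. ] [ 0.5098 -0.1783  0.082 ]
index_pointed_end 0.5 [217.4 201.6] [ 0.4797 -0.1122  0.026 ]
index_square_end 0.46 [281.6 223.6] [ 0.4544 -0.2575  0.026 ]
rail 0.93 [247. 192.] [ 0.5157 -0.1711  0.    ]
index_pointed 0.71 [219.5 204.4] [ 0.4763 -0.1162  0.012 ]
index_pointed 0.24 [283.3 219. ] [ 0.4667 -0.2603  0.012 ]
tape_black 0.76 [292.7 168.3] [ 0.5865 -0.2651  0.    ]
driver_small 0.55 [225. 233.] [ 0.417  -0.1382  0.    ]
lever_tip 0.64 [257.  166.6] [ 0.5441 -0.1889  0.135 ]
scene [0.173 0.371 0.718]
collar_pointer 0.95 [272.8 228. ] [ 0.4695 -0.1809  0.039 ]
collar_top 0.79 [257.3 207.5] [ 0.5035 -0.1773  0.082 ]
collar_top 0.17 [248.3 191.5] [ 0.5428 -0.2071  0.082 ]
index_pointed_end 0.51 [253.4 256. ] [ 0.4707 -0.1091  0.026 ]
index_square_end 0.78 [296.9 209.9] [ 0.4576 -0.2629  0.026 ]
rail 0.87 [252.9 236.3] [ 0.5101 -0.1709  0.    ]
index_pointed 0.59 [252.9 259.1] [ 0.4736 -0.1117  0.012 ]
reel_sold
[... 248 characters left out ...]
0.5414 -0.1924  0.135 ]
{'time': 1.1, 'q': array([-1.28987010e+00,  2.63907758e-01,  1.60400424e+00, -3.80275858e-05,
        1.27370039e+00, -3.69310547e-02]), 'joint_vel': array([ 0.00147802, -0.00025126,  0.00080656, -0.00046374, -0.00236953,
        0.00070886]), 'joint_torque': array([ 6.35163760e-04, -5.15080047e+01, -3.67733860e+01,  1.39614731e-04,
        8.87040769e-04, -3.64140675e-06]), 'tool_pos': array([ 0.21092309, -0.64119068,  0.23127219]), 'tcp_rot': array([-3.10198269e+00, -4.97204699e-01,  6.04649493e-05]), 'wrist_force': array([-0.53187522,  0.99393222, -0.70258253]), 'torque': array([-0.01394809, -0.02243007, -0.01776187]), 'grip_force': 0.0, 'width': 1.001226249481201}
```

```bash
python3 - <<'E'
import cv2
a=cv2.imread("pics/a_top.png")[130:270,170:340];b=cv2.imread("pics/a_scene.png")[130:300,160:350]
cv2.imwrite("pics/a1.png",cv2.resize(a,None,fx=4.5,fy=4,interpolation=2) if 0 else cv2.resize(a,None,fx=4,fy=4,interpolation=2))
cv2.imwrite("pics/b1.png",cv2.resize(b,None,fx=3.5,fy=3.5,interpolation=2))
E
```

```text
(no output)
```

View pics/a1.png

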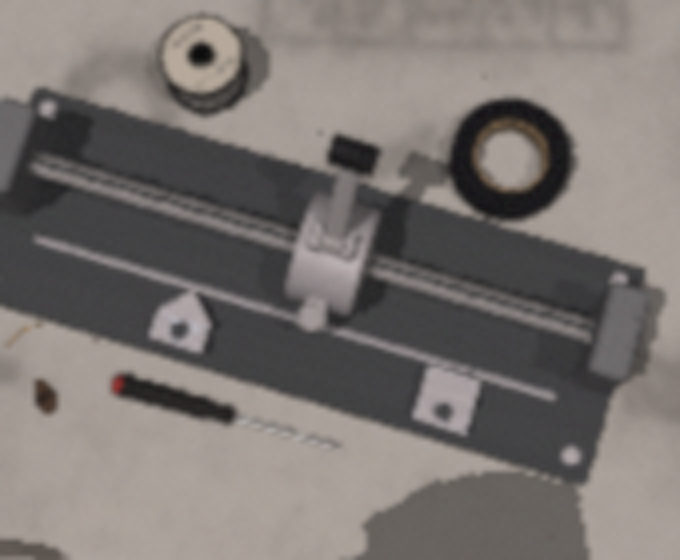

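View pics/b1.png

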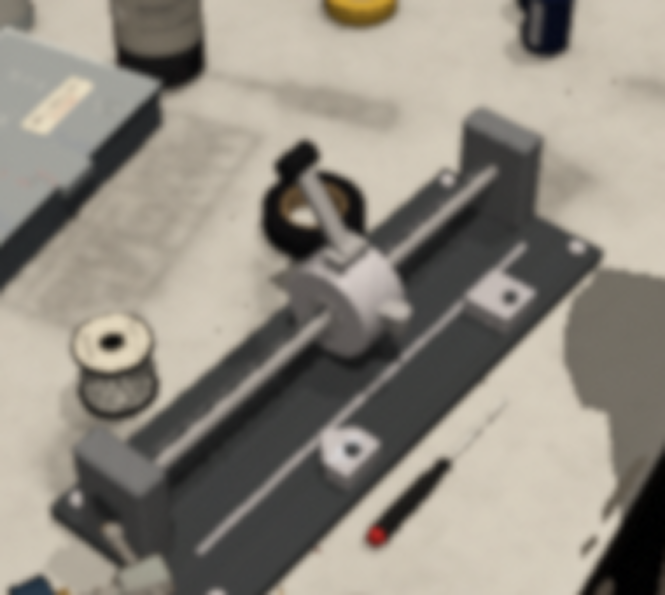

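The arrow index is left of the collar: its tip is at top px (217.5, 203), and the collar pointer is at (248, 209). The square index is to the right at (282, 223). The lever leans to the far side. Next I'll fit the rail pose.

```bash
cat > fit.py <<'E'
from h import *
from scipy.optimize import least_squares
# rail x,y,yaw + pointer pos c, index pos i, square s
def loc(P,l):
    x,y,t=P[:3];c,s=np.cos(t),np.sin(t);return [x+c*l[0]-s*l[1],y+s*l[0]+c*l[1],l[2]]
def obs(c0):
    p=viewer.read_camera(c0);O=[]
    for n,f in dict(collar_pointer=lambda P:(-.038,P[3],.039),collar_top=lambda P:(0,P[3],.082),index_pointed_end=lambda P:(-.038,P[4],.026),index_pointed=lambda P:(-.038,P[4],.012),index_square_end=lambda P:(-.038,P[5],.026),rail=lambda P:(0,0,0.)).items():
        for r in viewer.spot_point(p,n)[:1]: O.append((n,p,r["point"],f))
    return O,p
def fit(extra=lambda pt,ps:[]):
    a,pt=obs("top");b,ps=obs("scene");O=a+b+extra(pt,ps)
    f=lambda P:np.concatenate([proj(p,loc(P,g(P)))-uv for n,p,uv,g in O])
    r=least_squares(f,[.51,-.17,-.2,0,.07,-.08],loss="soft_l1")
    print(np.round(r.x,4),"need",round(r.x[4]-r.x[3],4))
    for (n,*_),e in zip(O,f(r.x).reshape(-1,2)): print(n,np.round(e,1))
    return r.x,pt,ps
E
python3 - <<'E'
from fit import *
B=.15
g=lambda y:(lambda P:(0,y,.052))
def ex(pt,ps):
    for p,u,v in((pt,(180,171.2),(317.5,211.5)),(ps,(207,261.5),(300.5,179))): print(atz(p,u,.052),atz(p,v,.052))
    m=lambda uv:np.array(uv)
    return [("barL",ps,(199.4,264),lambda P:(0,.156,.052)),("barR",ps,(301,178.5),lambda P:(0,-.156,.052)),("barR",pt,(318.5,212),lambda P:(0,-.156,.052)),("barL",pt,(177.5,171),lambda P:(0,.156,.052))]
P,pt,ps=fit(ex)
for x in (-.023,.075):
  print(np.round(loc(P,(x,P[3],.1)),4), np.round(loc(P,(x,P[4],.1)),4))
E
```

```text
[ 0.52823963 -0.02414485  0.052     ] [ 0.48864772 -0.32729605  0.052     ]
[ 0.5250011  -0.03581398  0.052     ] [ 0.48434586 -0.3274875   0.052     ]
[ 0.5083 -0.1743 -0.1394 -0.0101  0.055  -0.0366] need 0.0652
collar_pointer [ 1.4 -0.4]
collar_top [0.4 1. ]
index_pointed_end [-1.7  0.9]
index_pointed [ 0.1 -0.1]
index_square_end [ 9.8 18.3]
rail [3.3 0.8]
collar_pointer [-1.1  0.6]
collar_top [0.  1.7]
index_pointed_end [-1.6 -0.2]
index_pointed [ 1.8 -0.9]
index_square_end [-16.8  16.8]
rail [-0.8 -0.3]
barL [0.1 2.3]
barR [-1.2 -0.2]
barR [-0.4  0.5]
barL [ 0.7 -0.9]
[ 0.4842 -0.1811  0.1   ] [ 0.4932 -0.1166  0.1   ]
[ 0.5812 -0.1947  0.1   ] [ 0.5903 -0.1302  0.1   ]
```

Emit:
step_arm --series '[0.05,-0.044,0,0.06,0.1,-0.088,0,0.12,0.15,-0.132,0,0.18,0.2,-0.175,0,0.24,0.25,-0.219,0,0.3,0.3,-0.263,0,0.36,0.35,-0.307,0,0.42,0.403,-0.352,0,0.457]' --gripper 0.85

```text
time: 2.8
tool_pos: [0.4664, -0.2092, 0.2318]
tcp_rot: [3.133, -0.221, 0.002]
wrist_force: [1.2, -0.2, 0.5]
width: 0.849
grip_force: 0.0
```

```bash
cat >> h.py <<'E'
from scipy.spatial.transform import Rotation as Ro
def to(X):
    s=monitor.read_state();R=Ro.from_rotvec(s["tcp_rot"]).as_matrix()
    print("t",s["time"],"pos",np.round(s["tool_pos"],4),"yaw",round(np.arctan2(R[1,0],R[0,0]),4),"F",np.round(s["wrist_force"],1),"w",round(s["width"],3),"shift",np.round(R.T@(np.array(X)-s["tool_pos"]),4))
E
python3 -c "
from h import *
to([.4842,-.1811,.056])"
```

```text
t 2.8 pos [ 0.4664 -0.2092  0.2318] yaw -0.1408 F [ 1.2 -0.2  0.5] w 0.849 shift [ 0.0134 -0.0304  0.1758]
```

Emit:
step_arm --series '[0.013,-0.03,0,0,0.013,-0.03,0.04,0,0.013,-0.03,0.08,0,0.013,-0.03,0.08,0]'

```text
time: 3.3
tool_pos: [0.4797, -0.1815, 0.1479]
tcp_rot: [-3.131, 0.218, 0.012]
wrist_force: [-0.6, -0.3, -0.1]
width: 0.85
grip_force: 0.0
```

```bash
python3 -c "
from h import *
to([.4842,-.1811,.056])
p=viewer.read_camera('scene');cv2.imwrite('pics/c.png',cv2.resize(p['image'][60:290,130:380,::-1],None,fx=2.5,fy=2.5))"
```

```text
t 3.3 pos [ 0.4797 -0.1815  0.1479] yaw -0.1388 F [-0.6 -0.3 -0.1] w 0.85 shift [ 0.0051 -0.0009  0.0919]
```

View pics/c.png

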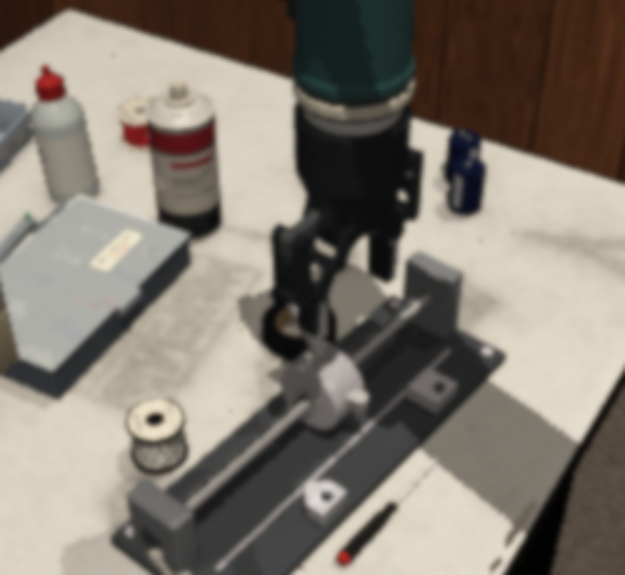

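The fingers straddle the collar and the lever is clear of the gripper, so I can descend.

Emit:
step_arm --series '[0.004,-0.001,0.03,0,0.004,-0.001,0.055,0,0.004,-0.001,0.07,0,0.004,-0.001,0.082,0,0.004,-0.001,0.09,0,0.004,-0.001,0.092,0,0.004,-0.001,0.092,0]'

```text
time: 4.22
tool_pos: [0.487, -0.1827, 0.0596]
tcp_rot: [3.134, -0.218, 0.001]
wrist_force: [-0.7, 0.1, 0.4]
width: 0.854
grip_force: 0.0
```

Emit:
step_arm --series '[0,0,0,0,0,0,0,0,0,0,0,0,0,0,0,0]' --gripper 0.3 --newtons 20

```text
time: 4.72
tool_pos: [0.4871, -0.183, 0.0599]
tcp_rot: [3.133, -0.218, 0.001]
wrist_force: [-0.5, -1.2, 3.6]
width: 0.419
grip_force: 22.1
```

Emit:
step_arm --series '[0,-0.01,0,0,0,-0.022,0,0,0,-0.034,0,0,0,-0.046,0,0,0,-0.056,0,0,0,-0.062,0,0,0,-0.065,0,0,0,-0.065,0,0]'

```text
time: 5.72
tool_pos: [0.4962, -0.118, 0.0599]
tcp_rot: [3.134, -0.218, 0.001]
wrist_force: [-2.1, -1.2, 5.6]
width: 0.417
grip_force: 22.2
```

```bash
python3 - <<'E'
from fit import *
to([.4842,-.1811,.056])
P,pt,ps=fit()
cv2.imwrite('pics/d.png',np.hstack([cv2.resize(ps['image'][200:300,200:300,::-1],(400,400),interpolation=2),cv2.resize(pt['image'][150:250,170:270,::-1],(400,400),interpolation=2)]))
E
```

```text
t 5.725 pos [ 0.4962 -0.118   0.0599] yaw -0.1389 F [-2.1 -1.2  5.6] w 0.417 shift [-0.0032  0.0641  0.0039]
[ 0.5093 -0.1728 -0.0974  0.0516  0.0541 -0.0904] need 0.0025
collar_pointer [1.6 2.8]
collar_top [ -0.9 -48.3]
index_pointed [ 0.6 -1.3]
index_square_end [ 0. -0.]
rail [-0.4  0.1]
collar_pointer [0.1 1.3]
collar_top [1.  0.2]
index_pointed_end [-0.9 -0.2]
rail [ 0.5 -0.1]
```

View pics/d.png

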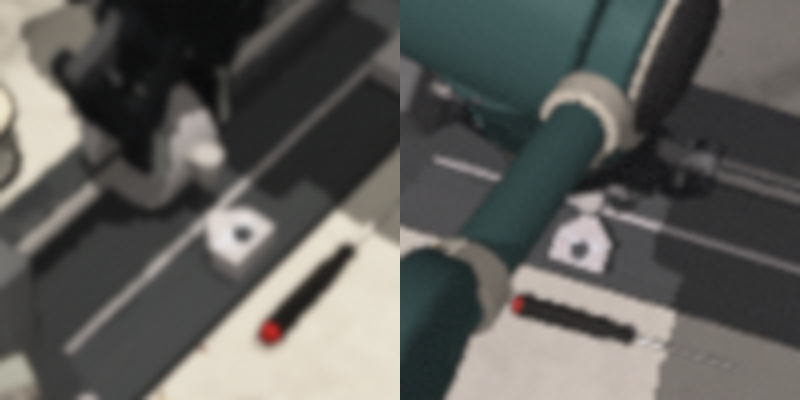

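Emit:
step_arm --series '[0,0,0,0,0,0,0,0,0,0,0,0,0,0,-0.03,0,0,0,-0.07,0,0,0.0,-0.12,0,0,0.06,-0.12,0,0,0.12,-0.12,0]' --gripper 0.85

```text
time: 7.42
tool_pos: [0.4799, -0.2379, 0.1807]
tcp_rot: [3.133, -0.214, 0.004]
wrist_force: [0.9, 0.4, -0.3]
width: 0.852
grip_force: 0.0
```

Emit:
step_arm --series '[0,0.06,0,0,0,0.12,0,0,0,0.18,0,0,0,0.18,0,0]'

```text
time: 7.92
tool_pos: [0.4531, -0.4192, 0.1789]
tcp_rot: [3.133, -0.226, 0.0]
wrist_force: [0.9, 0.7, 0.2]
width: 0.849
grip_force: 0.0
```

```bash
python3 - <<'E'
from fit import *
to([.4842,-.1811,.056])
P,pt,ps=fit()
P,pt,ps=fit()
cv2.imwrite('pics/e.png',np.hstack([cv2.resize(ps['image'][215:275,230:290,::-1],(400,400),interpolation=2),cv2.resize(pt['image'][170:230,190:250,::-1],(400,400),interpolation=2)]))
E
```

```text
t 7.925 pos [ 0.4531 -0.4192  0.1789] yaw -0.144 F [0.9 0.7 0.2] w 0.849 shift [-0.0034 -0.2402  0.1227]
[ 0.508  -0.1711 -0.1453  0.0516  0.0545 -0.0897] need 0.0028
collar_pointer [ 3.2 -0.4]
collar_top [-2.1  0.7]
index_pointed_end [0.3 0.9]
index_pointed [-0.1 -1.6]
index_square_end [-0.1  0.4]
rail [ 0.8 -0.1]
collar_pointer [0.7 0.6]
collar_top [0.1 0.3]
index_pointed_end [-1.5 -0.8]
index_pointed [0.1 0.1]
rail [-0.5  0.4]
[ 0.5089 -0.1709 -0.1287  0.0532  0.052  -0.0936] need -0.0011
collar_pointer [ 0.5 -0.9]
collar_top [-0.3 -1.4]
index_pointed_end [-0.4  1.7]
index_pointed [-0.6 -2.5]
index_square_end [0.4 2.5]
rail [1.1 0.4]
collar_pointer [0.5 0. ]
collar_top [0.9 1.4]
index_pointed_end [-0.5 -2.9]
index_pointed [1.7 0.1]
index_square_end [-1.4  0.2]
rail [-0.9  0.6]
```

View pics/e.png

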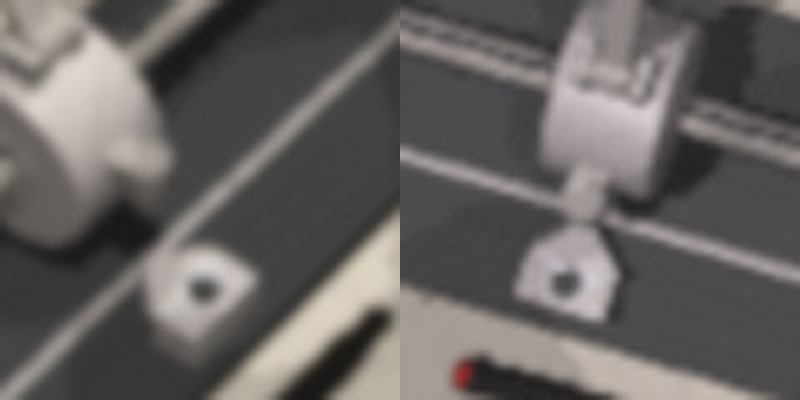

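```bash
cat > avg.py <<'E'
from fit import *
def avg(n=8,skip=()):
    acc={};ims={}
    for k in range(n):
        for c in("top","scene"):
            O,p=obs(c);ims[c]=p
            for nm,_,uv,f in O: acc.setdefault((nm,c),[]).append((uv,f))
    O=[(k,ims[k[1]],np.median([u for u,_ in v],0),v[0][1]) for k,v in acc.items() if k[0] not in skip and len(v)>n/3]
    f=lambda P:np.concatenate([proj(p,loc(P,g(P)))-uv for _,p,uv,g in O])
    r=least_squares(f,[.51,-.17,-.13,.05,.055,-.09],loss="soft_l1")
    print(np.round(r.x,4),"need",round(r.x[4]-r.x[3],4))
    for (k,*_),e in zip(O,f(r.x).reshape(-1,2)): print(k,np.round(e,1))
    return r.x,ims
E
python3 - <<'E'
from avg import *
P,ims=avg()
out=[]
S=8
for c,(r,q) in dict(scene=(215,235),top=(185,195)).items():
    p=ims[c];im=cv2.resize(p['image'][r:r+50,q:q+50,::-1],(400,400),interpolation=2)
    tr=lambda l:tuple(int(round(v)) for v in ((proj(p,loc(P,l))-[q,r]+.5)*S))
    i=P[4]
    pts=np.array([tr(l) for l in [(-.038,i,.026),(-.053,i+.015,.026),(-.069,i+.015,.026),(-.069,i-.015,.026),(-.053,i-.015,.026)]])
    cv2.polylines(im,[pts],True,(0,255,0),1)
    cv2.circle(im,tr((-.038,P[3],.039)),3,(0,0,255),-1)
    for s in(-.018,.018): cv2.polylines(im,[np.array([tr((.03*np.cos(a),P[3]+s,.052+.03*np.sin(a))) for a in np.linspace(0,6.28,40)])],True,(255,0,0),1)
    out.append(im)
cv2.imwrite('pics/f.png',np.hstack(out))
E
```

```text
[ 0.5078 -0.173  -0.1284  0.0538  0.0558 -0.0912] need 0.002
('collar_pointer', 'top') [ 3.5 -2.3]
('collar_top', 'top') [-0.5  1.2]
('index_pointed_end', 'top') [-0.1  0.6]
('index_pointed', 'top') [-0.1 -0.9]
('index_square_end', 'top') [1. 1.]
('rail', 'top') [0.8 0.3]
('collar_pointer', 'scene') [ 0.2 -0.1]
('collar_top', 'scene') [-0.3  1.1]
('index_pointed_end', 'scene') [-1.6 -0.8]
('index_pointed', 'scene') [1.5 0.4]
('index_square_end', 'scene') [-1.3  1.1]
('rail', 'scene') [-0.3  1. ]
```

View pics/f.png

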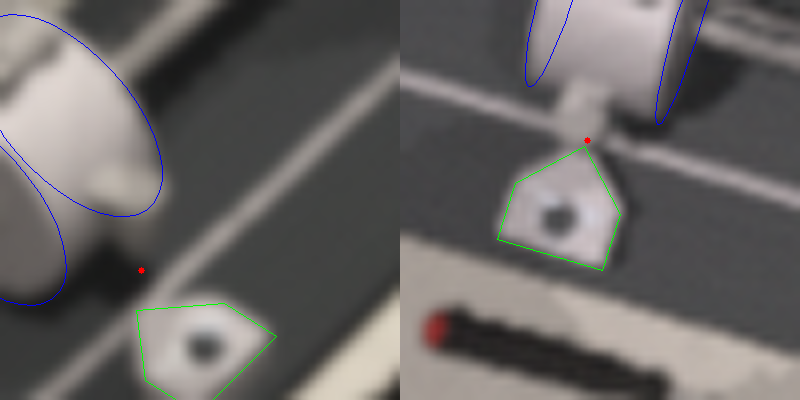

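```bash
python3 - <<'E'
from h import *
from fit import loc
P=[.5078,-.173,-.1284,.0538,.0558]
out=[];S=10
for c,(r,q) in dict(scene=(228,234),top=(184,198)).items():
    p=viewer.read_camera(c);I=p['image'];np.save(f'pics/{c}.npy',I)
    im=cv2.resize(I[r:r+40,q:q+40,::-1],(400,400),interpolation=cv2.INTER_CUBIC)
    im=cv2.convertScaleAbs(im,alpha=1.3)
    tr=lambda l:tuple(int(round(v)) for v in ((proj(p,loc(P,l))-[q,r]+.5)*S))
    i=P[4]
    for d,col in((-.004,(255,0,255)),(-.002,(0,0,255)),(0,(0,255,255)),(.002,(255,255,0))):
        cv2.line(im,tr((-.038,i+d,.039)),tr((-.038,i+d,.055)),col,1)
    cv2.circle(im,tr((-.038,i,.026)),2,(0,255,0),-1)
    out.append(im)
cv2.imwrite('pics/g.png',np.hstack(out))
E
```

```text
(no output)
```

View pics/g.png

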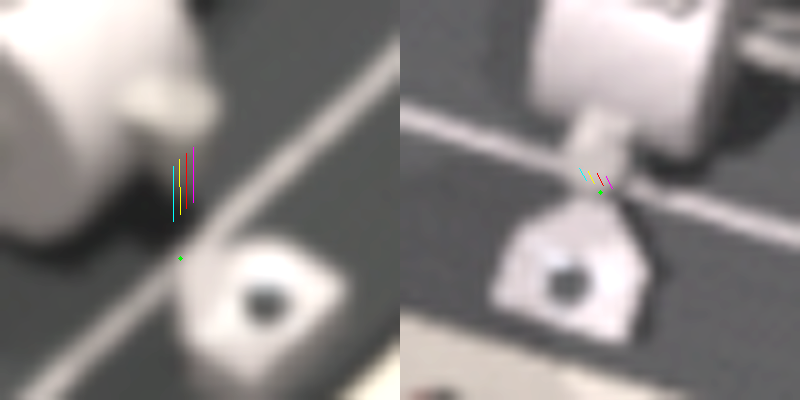

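```bash
python3 - <<'E'
from h import *
from fit import loc
from scipy.ndimage import map_coordinates
P=[.5078,-.173,-.1284]
ys=np.arange(.022,.0901,.002)
print("mm",(ys*1e3).astype(int))
for c in("top","scene"):
    p=viewer.read_camera(c);I=p['image'].astype(float).mean(2)
    for x,z in[(-.042,.026),(-.046,.026),(-.05,.026),(-.054,.026),(-.058,.026),(-.066,.026),(-.038,.042),(-.038,.045),(-.038,.05),(-.038,.055),(-.038,.058),(-.02,.0744)]:
        uv=np.array([proj(p,loc(P,(x,y,z))) for y in ys])
        print(c,x,z,map_coordinates(I,[uv[:,1],uv[:,0]],order=1).astype(int))
E
```

```text
mm [22 24 26 28 30 32 34 36 38 40 42 44 46 48 50 52 54 56 58 60 62 64 66 68
 70 72 74 76 78 80 82 84 86 88 90]
top -0.042 0.026 [ 76  76  75  76  76  75  76  75  75  74  68  59  59  78 110 143 154 155
 157 147 114  87  72  67  68  68  67  68  68  67  67  67  67  67  67]
top -0.046 0.026 [ 75  75  75  75  76  76  76  74  72  65  63  84 119 151 165 166 167 167
 168 165 154 136 110  87  74  68  67  67  66  66  66  67  66  67  66]
top -0.05 0.026 [ 75  75  75  75  74  73  71  63  60  76 117 162 185 191 188 182 175 170
 167 168 170 168 160 139 107  78  67  67  67  67  66  67  68  66  66]
top -0.054 0.026 [ 76  76  76  75  76  76  74  70  65 103 154 185 197 201 197 181 157 147
 163 178 182 177 172 163 134  93  73  68  67  67  68  68  67  68  68]
top -0.058 0.026 [ 75  75  75  75  75  75  74  68  68  99 153 186 196 199 176 128  95  84
  92 119 157 168 166 163 142 104  73  68  68  68  68  67  68  67  67]
top -0.066 0.026 [ 75  74  74  75  75  75  73  66  67 100 150 178 184 184 178 174 165 160
 154 153 153 151 151 151 134  98  72  67  69  67  68  68  68  68  68]
top -0.038 0.042 [156 147 143 
[... 2065 characters left out ...]
68 68 67 68 67 67 69 71 71 68 61 48 35 27 25 24 25 28
 35 43 47 49 51 51 51 53 55 56 55]
scene -0.038 0.05 [67 67 67 67 67 67 67 68 68 70 70 74 75 78 79 79 77 71 59 42 29 26 25 24
 25 28 30 34 35 37 39 39 44 49 53]
scene -0.038 0.055 [ 67  67  67  67  67  67  67  67  69  75  82  93  99 101 100  95  90  84
  77  65  48  33  27  26  25  25  26  26  27  28  28  28  28  33  39]
scene -0.038 0.058 [ 67  67  66  67  67  66  67  67  68  74  86 105 118 126 122 115 105  95
  85  76  62  46  34  31  30  30  30  31  31  31  32  31  29  28  30]
scene -0.02 0.0744 [ 52  52  51  52  53  57  77 113 155 178 187 188 189 189 188 187 186 186
 187 187 187 186 185 181 171 147 119 101  97  98  99  95  91  88  84]
```

```bash
python3 - <<'E'
from h import *
from fit import loc
from scipy.ndimage import map_coordinates
P=[.5078,-.173,-.1284]
for c in("top","scene"):
    p=viewer.read_camera(c);I=p['image'].astype(float).mean(2)
    for nm,z,x0,Y in(("bar",.056,0,np.r_[-.13:.02:.01,.09:.14:.01]),("line",.012,-.033,np.r_[-.10:.03:.01,.09:.12:.01])):
        xs=np.arange(x0-.014,x0+.0141,.0005);C=[]
        for y in Y:
            uv=np.array([proj(p,loc(P,(x,y,z))) for x in xs])
            v=map_coordinates(I,[uv[:,1],uv[:,0]],order=1);w=np.clip(v-(v.min()+v.max())/2,0,None)
            C.append((w*xs).sum()/w.sum())
        C=np.array(C);k=np.polyfit(Y,C,1);e=C-np.polyval(k,Y);g=abs(e)<.002;k=np.polyfit(Y[g],C[g],1)
        print(c,nm,"slope",k[0],"x at .055",np.polyval(k,.055),g.sum(),np.round((C-np.polyval(k,Y))*1e3,1))
E
```

```text
top bar slope 0.013660780115689277 x at .055 -0.0018775332025283969 21 [ 0.   0.2  0.1 -0.2  0.4 -0.2  0.1  0.2 -0.2 -0.2 -0.   0.1 -0.1 -0.3
 -0.2 -0.1  0.2 -0.5 -0.1 -0.2  1. ]
top line slope 0.011289631638004428 x at .055 -0.032818297671391015 8 [-8.7 -8.5 -6.6  0.2  0.1 -0.  -0.1  0.1 -0.  -0.   0.1 -0.1 -0.1  0.
  0.  -0.3]
scene bar slope 0.010368202918064449 x at .055 -0.0014924479922206386 20 [11.6 -0.1  0.1 -0.2  0.   0.2 -0.2  0.2  0.  -0.1  0.6 -0.1 -0.1 -0.2
 -0.4  0.2 -0.2  0.2 -0.2  0.1 -0. ]
scene line slope 0.009003863004196044 x at .055 -0.031625247865917194 13 [-7.7 -7.4 -0.1 -0.2 -0.1  0.   0.2  0.2  0.  -0.2 -0.1  0.2  0.2  0.1
 -0.1 -0.1]
```

```bash
python3 -c "
from h import *
to([.4965,-.116,.18])"
```

```text
t 15.225 pos [ 0.4541 -0.4153  0.1793] yaw -0.1392 F [ 0.  -0.4 -0.2] w 0.854 shift [ 0.0004 -0.3023 -0.0007]
```

Emit:
step_arm --series '[0,-0.06,0,0,0,-0.12,0,0,0,-0.18,0,0,0,-0.24,0,0,0,-0.29,0,0,0,-0.302,0,0,0,-0.302,0.04,0,0,-0.302,0.075,0]'

```text
time: 16.23
tool_pos: [0.4966, -0.1167, 0.104]
tcp_rot: [3.133, -0.218, 0.003]
wrist_force: [0.4, -0.3, -0.7]
width: 0.851
grip_force: 0.0
```

Emit:
step_arm --series '[0,0,0.02,0,0,0,0.035,0,0,0,0.044,0,0,0,0.045,0,0,0,0.045,0]'

```text
time: 16.85
tool_pos: [0.4967, -0.1165, 0.06]
tcp_rot: [3.134, -0.219, 0.002]
wrist_force: [0.4, -0.4, 0.8]
width: 0.847
grip_force: 0.0
```

Emit:
step_arm --series '[0,0,0,0,0,0,0,0,0,0,0,0,0,0,0,0,0,0,0,0]' --gripper 0.3

```text
time: 17.48
tool_pos: [0.4965, -0.1166, 0.0601]
tcp_rot: [3.133, -0.218, 0.002]
wrist_force: [-1.7, -2.7, 6.1]
width: 0.416
grip_force: 22.0
```

Emit:
step_arm --series '[0,0,0,0,0,0,0,0,0,0,-0.005,0,0,0,-0.04,0,0,0,-0.08,0,0,0.0,-0.12,0,0,0.06,-0.12,0,0,0.12,-0.12,0]' --gripper 0.85

```text
time: 18.48
tool_pos: [0.4802, -0.236, 0.1809]
tcp_rot: [3.133, -0.214, 0.004]
wrist_force: [1.1, 0.2, -0.4]
width: 0.85
grip_force: 0.0
```

Emit:
step_arm --series '[0,0.06,0,0,0,0.12,0,0,0,0.18,0,0,0,0.18,0,0]' --gripper 0

```text
time: 18.98
tool_pos: [0.4534, -0.4173, 0.1794]
tcp_rot: [3.132, -0.226, 0.001]
wrist_force: [-0.5, 0.8, -0.7]
width: 0.006
grip_force: 0.0
```

```bash
cat > edge.py <<'E'
from h import *
from fit import loc
from scipy.ndimage import map_coordinates
P=[.5078,-.173,-.1395]
# keep the bench point under the index fixed when changing yaw is unnecessary: only differences count
ys=np.arange(.02,.0901,.0005)
def cross(v,lo,hi,rise):
    # half-level crossing within window
    m=(ys>lo)&(ys<hi);y=ys[m];w=v[m];h=(w.min()+w.max())/2
    b=(w>h);k=np.where(b[1:]!=b[:-1])[0];k=k[0] if rise else k[0]
    return y[k]+(h-w[k])/(w[k+1]-w[k])*.0005
for c in("top","scene"):
    p=viewer.read_camera(c);I=p['image'].astype(float).mean(2)
    for x,z in[(-.056,.026),(-.06,.026),(-.064,.026)]+[(-a,.052+np.sqrt(.0009-a*a)) for a in(.012,.016,.02,.024,.027)]:
        uv=np.array([proj(p,loc(P,(x,y,z))) for y in ys])
        v=map_coordinates(I,[uv[:,1],uv[:,0]],order=1)
        a=cross(v,.03,.046,1);b=cross(v,.064,.080,0)
        print(c,x,round(z,3),"edges",round(a*1e3,1),round(b*1e3,1),"mid",round((a+b)*500,1))
E
python3 edge.py; python3 - <<'E'
from avg import *
avg(2)
E
```

```text
top -0.056 0.026 edges 40.6 70.3 mid 55.4
top -0.06 0.026 edges 40.1 70.7 mid 55.4
top -0.064 0.026 edges 40.3 70.7 mid 55.5
top -0.012 0.079 edges 36.6 72.6 mid 54.6
top -0.016 0.077 edges 36.4 72.7 mid 54.5
top -0.02 0.074 edges 36.1 72.5 mid 54.3
top -0.024 0.07 edges 36.3 72.9 mid 54.6
top -0.027 0.065 edges 36.3 72.5 mid 54.4
scene -0.056 0.026 edges 39.5 70.5 mid 55.0
scene -0.06 0.026 edges 39.4 71.0 mid 55.2
scene -0.064 0.026 edges 39.7 71.2 mid 55.4
scene -0.012 0.079 edges 37.0 73.6 mid 55.3
scene -0.016 0.077 edges 37.2 73.2 mid 55.2
scene -0.02 0.074 edges 37.2 73.3 mid 55.3
scene -0.024 0.07 edges 37.0 73.2 mid 55.1
scene -0.027 0.065 edges 38.2 73.6 mid 55.9
[ 0.5083 -0.1738 -0.1232  0.0589  0.0573 -0.1021] need -0.0016
('collar_pointer', 'top') [ 2.6 -0.3]
('collar_top', 'top') [-0.6  1.1]
('index_pointed_end', 'top') [-0.7  2.4]
('index_pointed', 'top') [-0.2 -0.9]
('index_square_end', 'top') [-0.9 26.3]
('rail', 'top') [ 2.8 -0. ]
('collar_pointer', 'scene') [ 0.2 -0.3]
('collar_top', 'scene') [-0.4  1.9]
('index_pointed_end', 'scene') [-1.9 -1. ]
('index_pointed', 'scene') [ 1.1 -0.4]
('index_square_end', 'scene') [-0.2 -1.7]
('rail', 'scene') [-2.8  0.5]
```

The edge fits put the collar about 0.5 mm from the mark (top +0.9, scene 0.0), so I'm accepting that. Next is the lever: shut fingers go behind it and push towards the near side.

Emit:
step_arm --series '[0.05,-0.02,0,0,0.1,-0.05,0,0,0.1,-0.11,0,0,0.1,-0.17,0,0,0.1,-0.23,0,0,0.1,-0.28,0,0,0.1,-0.304,0,0,0.1,-0.304,0,0]'

```text
time: 21.48
tool_pos: [0.5958, -0.1243, 0.1794]
tcp_rot: [-3.134, 0.214, -0.0]
wrist_force: [0.3, -0.8, -0.2]
width: -0.001
grip_force: 0.0
```

```bash
python3 -c "
from h import *
to([.5946,-.1302,.125])
p=viewer.read_camera('scene');cv2.imwrite('pics/i.png',cv2.resize(p['image'][100:290,160:350,::-1],None,fx=3,fy=3))"
```

```text
t 21.475 pos [ 0.5958 -0.1243  0.1794] yaw -0.1361 F [ 0.3 -0.8 -0.2] w -0.001 shift [-0.0004  0.006   0.0544]
```

View pics/i.png

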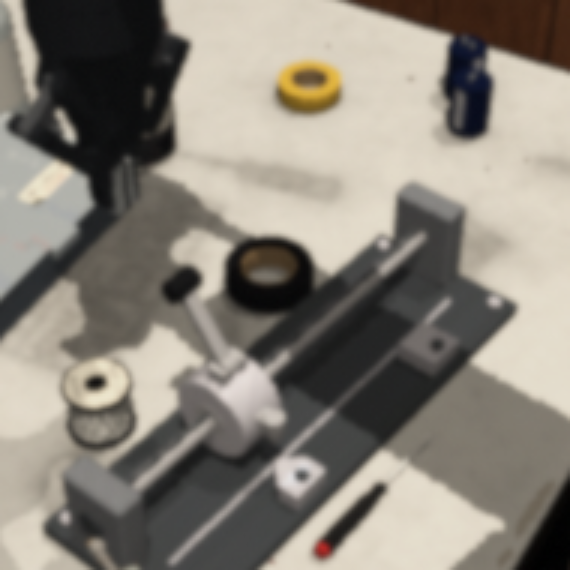

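Emit:
step_arm --series '[0,0.006,0.03,0,0,0.006,0.055,0,0,0.006,0.056,0,-0.01,0.006,0.056,0,-0.02,0.006,0.056,0,-0.03,0.006,0.056,0,-0.04,0.006,0.056,0,-0.05,0.006,0.056,0]'

```text
time: 22.52
tool_pos: [0.5456, -0.1252, 0.1245]
tcp_rot: [3.133, -0.218, 0.004]
wrist_force: [2.6, 0.2, 1.7]
width: 0.002
grip_force: 1.3
```

Emit:
step_arm --series '[-0.008,0,0,0,-0.016,0,0.001,0,-0.022,0,0.003,0,-0.028,0,0.005,0,-0.033,0,0.007,0,-0.036,0,0.008,0]'

```text
time: 23.28
tool_pos: [0.5092, -0.1201, 0.1151]
tcp_rot: [-3.134, 0.219, 0.0]
wrist_force: [3.4, -0.6, 1.2]
width: -0.004
grip_force: 1.4
```

```bash
python3 -c "
from h import *
to([.5,-.117,.115])
p=viewer.read_camera('scene');cv2.imwrite('pics/j.png',cv2.resize(p['image'][140:270,180:310,::-1],None,fx=4,fy=4))"
```

```text
t 23.275 pos [ 0.5092 -0.1201  0.1151] yaw -0.1393 F [ 3.4 -0.6  1.2] w -0.004 shift [-0.0096 -0.0018  0.0001]
```

View pics/j.png

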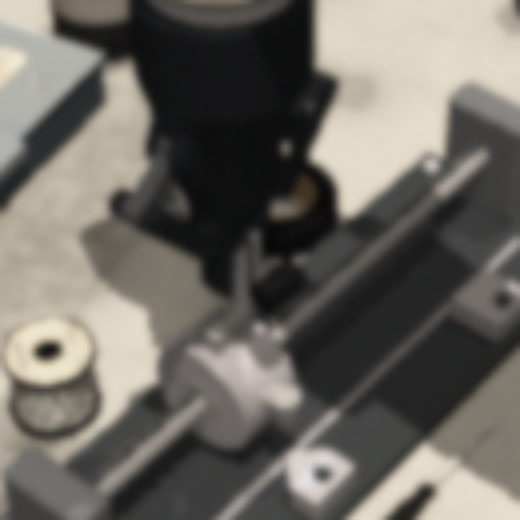

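Emit:
step_arm --series '[-0.003,0,0,0,-0.006,0,0,0,-0.008,0,0,0]'

```text
time: 23.7
tool_pos: [0.5014, -0.119, 0.1151]
tcp_rot: [3.134, -0.218, -0.0]
wrist_force: [2.7, -0.1, -0.4]
width: 0.002
grip_force: 1.1
```

Emit:
step_arm --series '[-0.002,0,0,0,-0.004,0,0,0]'

```text
time: 23.95
tool_pos: [0.4976, -0.1185, 0.1153]
tcp_rot: [3.134, -0.219, 0.0]
wrist_force: [2.8, -0.8, 0.5]
width: -0.001
grip_force: 1.1
```

Emit:
step_arm --series '[-0.002,0,0,0,-0.004,0,0,0]'

```text
time: 24.2
tool_pos: [0.4955, -0.1183, 0.1162]
tcp_rot: [3.133, -0.219, 0.007]
wrist_force: [6.8, -1.3, 1.6]
width: 0.002
grip_force: 2.9
```

Emit:
step_arm --series '[-0.002,0,0,0,-0.003,0,0,0]'

```text
time: 24.45
tool_pos: [0.4942, -0.1183, 0.1172]
tcp_rot: [3.133, -0.219, 0.012]
wrist_force: [9.5, -1.6, 1.6]
width: 0.0
grip_force: 3.8
```

The force rose to about 9 N, which is the end stop. I'll back off and check.

Emit:
step_arm --series '[0.02,0,0,0,0.05,0,-0.01,0,0.07,0,-0.06,0,0.07,0.02,-0.11,0,0.07,0.08,-0.11,0,0.07,0.14,-0.11,0,0.07,0.2,-0.11,0,0.03,0.25,-0.11,0]'

```text
time: 25.45
tool_pos: [0.486, -0.3698, 0.224]
tcp_rot: [-3.133, 0.218, 0.004]
wrist_force: [0.1, -1.0, 0.9]
width: -0.001
grip_force: 0.0
```

Emit:
step_arm --series '[0,0.05,0,0,0,0.05,0,0,0,0.05,0,0]'

```text
time: 25.82
tool_pos: [0.4791, -0.4168, 0.2243]
tcp_rot: [-3.132, 0.219, 0.004]
wrist_force: [0.5, 0.2, -0.7]
width: 0.002
grip_force: 0.0
```

```bash
python3 edge.py; python3 -c "
from h import *
to([.5,-.117,.115])
p=viewer.read_camera('scene');q=viewer.read_camera('top')
print(viewer.spot_point(p,'lever_tip')[:1],viewer.spot_point(q,'lever_tip')[:1])
from fit import loc
P=[.5078,-.173,-.1395]
for a in (1.3,1.4,1.5):
  l=(.06*np.sin(.65-a),.055,.087+.06*np.cos(.65-a)); print(a,proj(p,loc(P,l)),proj(q,loc(P,l)))
cv2.imwrite('pics/k.png',np.hstack([cv2.resize(p['image'][180:280,210:310,::-1],(400,400)),cv2.resize(q['image'][150:250,170:270,::-1],(400,400))]))"
```

```text
top -0.056 0.026 edges 40.6 70.2 mid 55.4
top -0.06 0.026 edges 40.2 70.7 mid 55.4
top -0.064 0.026 edges 40.3 70.6 mid 55.5
top -0.012 0.079 edges 36.6 72.8 mid 54.7
top -0.016 0.077 edges 36.3 72.9 mid 54.6
top -0.02 0.074 edges 35.2 72.7 mid 53.9
top -0.024 0.07 edges 34.4 73.1 mid 53.7
top -0.027 0.065 edges 34.9 72.5 mid 53.7
scene -0.056 0.026 edges 39.5 70.4 mid 54.9
scene -0.06 0.026 edges 39.4 70.9 mid 55.2
scene -0.064 0.026 edges 39.6 71.1 mid 55.4
scene -0.012 0.079 edges 35.2 74.0 mid 54.6
scene -0.016 0.077 edges 34.6 73.7 mid 54.1
scene -0.02 0.074 edges 34.9 73.3 mid 54.1
scene -0.024 0.07 edges 36.9 73.4 mid 55.1
scene -0.027 0.065 edges 37.9 73.7 mid 55.8
t 25.925 pos [ 0.4799 -0.4162  0.2247] yaw -0.1381 F [ 0.3 -0.2  0.9] w -0.0 shift [-0.0211 -0.299   0.1102]
[{'point': [255.1, 218.7], 'score': 0.69}] [{'point': [208.8, 196.7], 'score': 0.52}]
1.3 [250.27476818 213.02293446] [212.99584943 192.73911557]
1.4 [252.28381182 215.7312978 ] [212.44885785 195.3338315 ]
1.5 [254.11313379 218.50276314] [211.995273   197.74967658]
```

View pics/k.png

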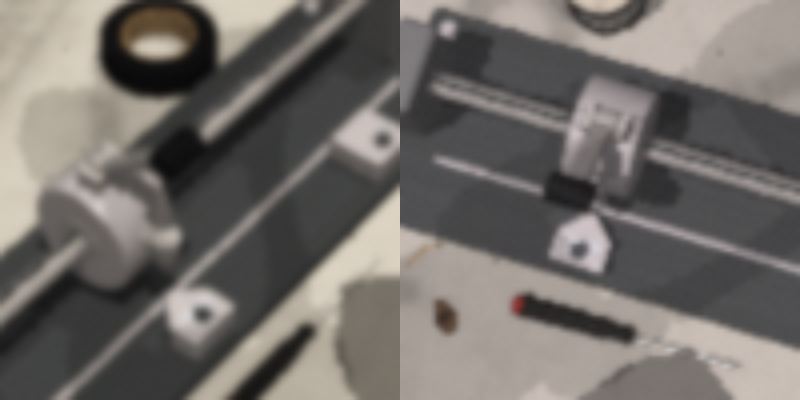

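The lever tip is at scene (255, 219), which matches 1.5 rad. The collar's edges haven't moved, so I'm handing the job in.

```bash
python3 -c "
from workcell import job
print(job.finish_job())"
```

```text
the job is handed in; nothing more can be done
None
```

The job is handed in: the collar's pointer stands within about 1 mm of the arrow tip by the camera fits, the lever is right over on its near stop, the collar did not shift, and the arm never touched the reel, tape or screwdriver.

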